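# Change the ball sorter over to its empty chute and release the white balls

## Robot

A 6-joint arm with a two-finger parallel gripper is mounted at the origin on a cart in front of the work surface, level with it; the furniture and walls round the work are solid. World frame = base frame: x ahead of the robot, y to its left, z up, the work surface at z = 0. Lengths are in mm, angles in rad, forces in N, time in s.
With the tool pointing down it reaches from about 350 to 775 mm from the base axis. Payload 7.3 kg.
Tool frame: the origin (TCP) lies at the very end of the fingers, on their centre line; the grasp point (between the pads) lies bot.grip_point_offset behind it (bot.grip_point_offset is the distance from the TCP to the grasp point, in mm); z points along the fingers, y is the line along which they close (so a half turn about z gives the same grasp; the last joint's range is limited). The gripper opens to 92 mm and grips with 3 to 60 N. Pads are 19 mm wide; open, the fingers measure 130 mm over their backs; the gripper's body (75 mm by 190 mm) begins 47 mm behind the grasp point.
Start: joints at [-0.146, 0.342, 1.524, -0, 1.275, -0.146], TCP at [525.019, 0.019, 226.741] pointing down, gripper open.
Joint ranges: [-2.53, 2.53], [-0.77, 2.02], [0.04, 2.7], [-1, 4.14], [0.28, 2.66], [-3.11, 3.11]. Speed limits (rad/s): [2.57, 2.57, 3.14, 3.14, 3.14, 3.14].

## Interface

Orientations are given as [roll, pitch, yaw] about the fixed x, y, z axes, in that order (R = Rz(yaw) Ry(pitch) Rx(roll)).
In Python, from plant import bot gives the robot as it stands. The module is installed in compiled form; this text tells all that it offers.
- The arm moves only by the tool carry_out, never from a script. Its argument "plan" is a list of rows, each an object of numbers: "tx", "ty", "tz": the shift along the world's x, y, z in mm; "rx", "ry", "rz": the turn, a rotation vector about the world's x, y, z in rad. A call has 1 to 12 rows; each row shifts and turns the commanded pose from where the row before left it; what a row does not reach is not made up. A row lasts 1/10 s, in which the tool goes at most 50 mm and 8.59 degrees, less where a joint would pass 70% of its speed; a pose out of reach is approached as far as the arm can. A call with a gripper value outside its range is refused whole. "gripper" is the closure, from 0 (fully open) to 1 (shut), set as the call begins (left out, the last holds). The fingers move at their own pace and stop on an object; the grip force is fixed at half the most. Time passes only in rows, so rows that do not move let the fingers close. It gives the time, the measured TCP pose, the force, the opening and the grip force at its end, in the units of the state.
- bot.get_obs(): the state, without advancing time (a new reading comes with each control period).
- bot.capture(name): name is "side" or "top" or "wrist"; returns the picture (384x512x3 uint8, red, green, blue); there is no depth.
- bot.camera_model(name): a dict with "camera_matrix" (3x3 intrinsics, pixels), "R" (3x3) and "t" (3): a world point X has camera coordinates R X + t. Camera axes: x right, y down, z forward; pixel columns grow to the right and rows downward; lengths in mm; the calibration is good to about 2 mm. A picture is of the moment at which its call begins: read the wrist's pose just before it. camera_model takes no time and is no camera call; for the wrist camera it gives the pose at the moment of the call.
- bot.close_job(): hands the job in; it is judged then, once.
The state is a dict: "time": time; "joint_positions": joint angles; "dq": joint speeds; "tau": joint torques, N m; "tool_pos": TCP position; "tcp_rot": TCP orientation; "contact_force": force on the tool from outside, world axes, zero at the start; "moment": the same for the moment, N m; "grip_width": finger opening in mm; "finger_force": force on a finger pad.
Only numpy, scipy, OpenCV 4.12 (cv2) and the standard library are available. Lean on these libraries where they do the work, as an engineer would, in place of code of your own. Each camera call takes 0.05 s, during which the arm holds its last target. There are 200 camera calls.

## Task

The black ball lot is finished, so change the ball sorter over to the empty chute for the white lot. First press down the raised end of the seesaw gate with the fingertips until it has rocked fully over its pivot, then push the blue release slide all the way in so that both waiting white balls roll down into the empty chute. Only push the gate and the slide: do not touch or lift any ball, leave the black balls in their chute, and leave everything else on the bench undisturbed.

Things in the scene. Friction and masses are not known exactly. Their poses are not given: they have to be found in the camera images.
- sorter: fixed ball sorter on a grey base plate, 220 (x) by 290 mm (y), 122 mm high; may stand any way round. Origin on the bench under the middle of the gate, z up. The empty chute runs along its +y, the black balls' chute along -y, the feed lane with the white balls along +x (x 20 to 122 mm, 35 mm wide, wall tops 96 to 116 mm above the bench). The orange press pads are at its -x side.
- gate (a joint): tilt (rad) of the seesaw gate, an aluminium trough 124 mm long on a pivot along the sorter's x, 45 mm above the bench. -0.22: tipped to the black balls (start); 0: level; +0.22: fully tipped to the empty chute, its +y end low. Top-heavy: once past level it falls over to the stop by itself and stays. Takes about 1 N at the pad.
- pad_empty (a point): top centre of the round orange press pad (32 mm across) at the gate's end next to the empty chute, offset 60 mm to the sorter's -x; 87 mm above the bench at the start (raised), 62 mm when the gate is fully over, moving up to 13 mm towards the sorter's +y on the way. Free space round and above it.
- pad_black (a point): the same pad at the gate's other end, towards the black balls' chute; low at the start
- release (a joint): travel of the blue release slide (m): 0 = out, its blade stops the white balls; 0.042 = pushed fully in, the balls run free. Moves along the sorter's +y, stays where it is left, takes about 1.5 N.
- push_face (a point): centre of the outer face of the slide's blue end plate: 30 mm wide along the sorter's x, 46 mm high, 9 mm thick, centre 98 mm and top 121 mm above the bench. The face looks to the sorter's -y; push it towards +y. It goes from 74 to 32 mm from the lane's middle. The space outside it is free.
- bay_empty (a point): middle of the catch end of the empty (+y) chute, at the height of balls resting there; two balls reach about 24 mm to either side along the sorter's y. The chute has a white floor, is 29 mm wide between aluminium walls, closed 135 mm from the sorter's middle; wall tops 66 mm above the bench.
- bay_black (a point): the same point in the -y chute, where the black balls lie
- white_1: white ceramic ball, 24 mm diameter, waiting in the feed lane against the blue blade; origin at its centre. Not to be touched by the robot.
- white_2: white ceramic ball, 24 mm diameter, waiting behind white_1; origin at its centre. Not to be touched by the robot.
- black_1: black ball, 24 mm diameter, at the end of the -y chute; origin at its centre; must stay
- black_2: black ball, 24 mm diameter, beside black_1; origin at its centre; must stay
- uv_filter: bystander: black-rimmed round filter, 48 mm across, 9 mm thick, loose on the sorter's base plate beside the feed lane at the lane's +y side; origin under its centre
- loupe: bystander: loupe with black top, 34 mm across, 42 mm tall, at the back of the bench; origin under its centre
- tape_roll: bystander: blue roll of tape lying flat, 69 mm across, 19 mm tall, at the back of the bench; origin under its centre
- shipper_3: bystander: flat round wafer case, 71 by 64 by 11 mm, lying on the drain tray at the right; origin under its centre
- spare_chuck: bystander: brass-coloured round chuck, 52 mm across, 18 mm tall, on the drain tray at the right; origin under its centre

How it is judged:
By the outcome, as a careful person would: the job done as asked, in the order asked, and still so for the second after the job is handed in, with the robot touching nothing.
It also fails if it takes over 45 s, if anything falls off the work surface, if the arm or the gripper's body presses on something with over 40 N, if the wrist force passes 120 N, or if a joint passes its speed limit or range.

## Working session

There is one attempt and no reset: what is moved stays moved. The work goes in short steps, Python scripts to look and compute and a tool call to move; the robot and the scene stay as the last step left them, time stands still between calls to the robot, and variables do not carry over. Pictures are saved under pics/ and viewed, at most 10 in all, crops included, and the job is handed in when it is done.

Besides the shell and the picture viewer there is one more tool, called after ">>>" as name(argument=value, ...) on one line, values as JSON. carry_out: Moves the arm, as the interface text tells. Its arguments: {"type":"object","properties":{"plan":{"type":"array"},"gripper":{"type":"number"}},"required":["plan"]}

```bash
mkdir -p pics
python3 - <<'E'
from plant import bot
import cv2,numpy as np
for n in("top","side"):
    im=bot.capture(n); cv2.imwrite(f"pics/{n}0.png",im[:,:,::-1])
    m=bot.camera_model(n); print(n,m["camera_matrix"],m["R"],m["t"])
o=bot.get_obs();print(o["time"],o["tool_pos"],o["tcp_rot"],bot.grip_point_offset)
E
```

```text
top [[390.90899119   0.         259.81602205]
 [  0.         390.90899119 190.12295112]
 [  0.           0.           1.        ]] [[-0.00279833 -0.99986137 -0.0164136 ]
 [-0.99254366  0.00477724 -0.12179596]
 [ 0.12185749  0.01595039 -0.99241944]] [ -65.35689914  619.58841116 1042.47558484]
side [[443.36990994   0.         255.26172454]
 [  0.         443.36990994 203.39417135]
 [  0.           0.           1.        ]] [[ 0.38522115  0.92279096  0.00784245]
 [ 0.69602393 -0.28495571 -0.65905306]
 [-0.60593345  0.25933971 -0.75205556]] [-137.03746108 -399.33833705 1675.50264345]
0.1 [5.24648707e+02 8.42154862e-02 2.26116142e+02] [-3.14025066e+00 -1.77522760e-04  1.57086472e+00] 18.8
```

View pics/top0.png

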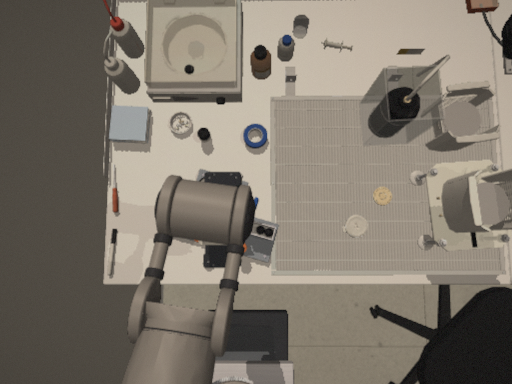

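View pics/side0.png

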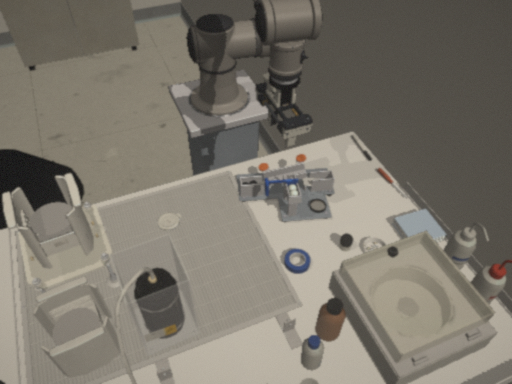

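The top view has the arm over the sorter, with the black balls at about (265,231). The side view shows the orange pads at (264,167) and (301,158), the blue slide at about (280,183) and the filter at (318,206). Next I'll look from the wrist and zoom the side view.

Run:
```python
from plant import bot
import cv2,numpy as np
m=bot.camera_model("wrist");im=bot.capture("wrist");cv2.imwrite("pics/w0.png",im[:,:,::-1])
print(m)
s=cv2.imread("pics/side0.png")[140:240,220:350];s=cv2.resize(s,None,fx=6,fy=6,interpolation=cv2.INTER_CUBIC);cv2.imwrite("pics/s0c.png",s)
```

```text
{'camera_matrix': array([[298.78913379,   0.        , 260.21713774],
       [  0.        , 298.78913379, 187.51941153],
       [  0.        ,   0.        ,   1.        ]]), 'R': array([[ 9.99999892e-01, -6.82761224e-06, -4.63657071e-04],
       [ 1.29979308e-04, -9.55679847e-01,  2.94407903e-01],
       [-4.45117821e-04, -2.94407931e-01, -9.55679743e-01]]), 't': array([-524.99964392,  -36.11297991,  393.21060228])}
```

View pics/w0.png

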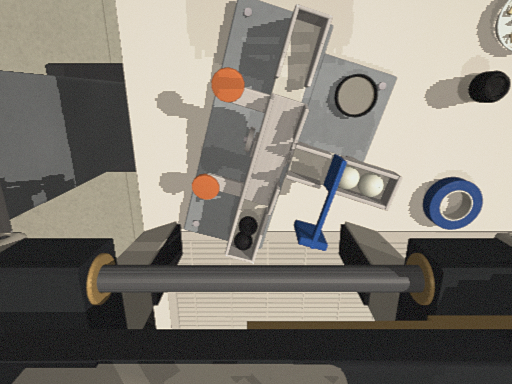

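View pics/s0c.png

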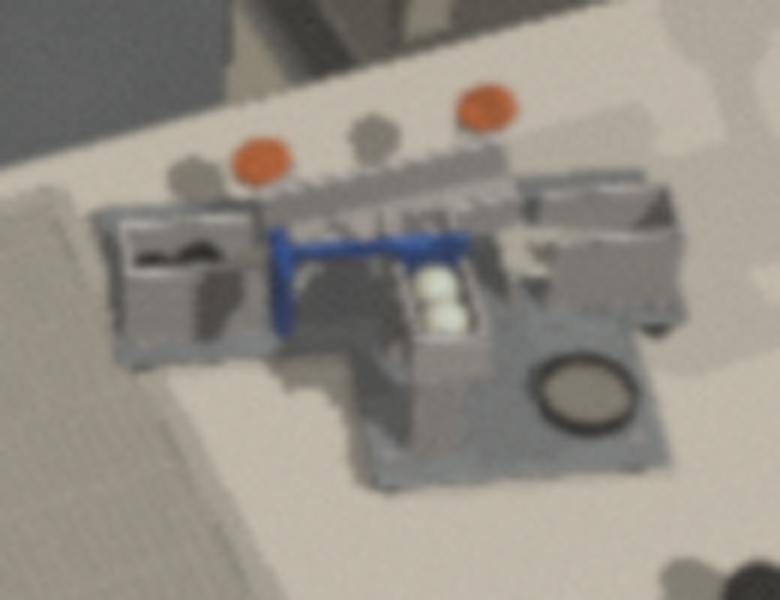

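The wrist view is clear: pad_empty at (228,85), pad_black at (206,187), the blue end plate at about (312,240), balls at (348,178) and (371,186), and black balls at (245,233). The side crop agrees with this layout. Now the measurements.

```bash
cat > h.py <<'E'
import cv2,numpy as np
def ray(m,u,v,z):
    R=np.array(m["R"]);t=np.array(m["t"]);C=-R.T@t
    d=R.T@np.linalg.inv(m["camera_matrix"])@[u,v,1]
    return C+d*(z-C[2])/d[2]
def proj(m,X):
    p=m["camera_matrix"]@(m["R"]@np.array(X)+m["t"]);return p[:2]/p[2]
def blobs(bgr,lo,hi,amin=30):
    k=cv2.inRange(cv2.cvtColor(bgr,cv2.COLOR_BGR2HSV),lo,hi)
    cs=cv2.findContours(k,cv2.RETR_EXTERNAL,cv2.CHAIN_APPROX_NONE)[0]
    return [c[:,0,:] for c in cs if cv2.contourArea(c)>amin]
E
python3 - <<'E'
from plant import bot
from h import *
np.set_printoptions(precision=1,suppress=True)
m=bot.camera_model("wrist");im=cv2.imread("pics/w0.png")
P=[]
for c in blobs(im,(3,120,120),(20,255,255),300):
    u=cv2.fitEllipse(c)[0]
    if u[1]>230: continue
    z=87 if u[1]<130 else 62
    p=ray(m,*u,z);P.append((u[1],p));print("pad",u,p,cv2.fitEllipse(c)[1])
P.sort(key=lambda a:a[0]);e,b=P[0][1],P[1][1]
d=(e-b)[:2];print("len",np.hypot(*d));ey=d/np.hypot(*d);ex=np.array([ey[1],-ey[0]])
print("ey",ey,"yaw",np.arctan2(-ey[0],ey[1]))
O=(e+b)[:2]/2+60*ex;print("O",O)
for c in blobs(im,(105,130,60),(125,255,255),300):
    if c[:,0].mean()>400: continue
    q=np.array([ray(m,*a,121)[:2] for a in c])-O
    s=np.c_[q@ex,q@ey];k=s[:,1]<s[:,1].min()+8
    print("blue local",s.min(0),s.max(0),"outer edge x",s[k].min(0),s[k].max(0))
    f=s[k][:,0].mean();print("face xy",O+f*ex+s[:,1].min()*ey)
sm=bot.camera_model("side");si=cv2.imread("pics/side0.png")
print("side pads",[c.mean(0) for c in blobs(si,(3,100,90),(20,255,255),15)],proj(sm,e),proj(sm,b))
E
```

```text
pad (205.1209716796875, 186.4304962158203) [462.6 -17.4  62. ] (23.7659854888916, 26.792953491210938)
pad (227.5137939453125, 84.3292007446289) [494.2  91.3  87. ] (31.653186798095703, 33.88428497314453)
len 113.17564945793542
ey [0.3 1. ] yaw -0.2823061212994706
O [536.   20.3]
blue local [ 37.8 -68.9] [75.  25.1] outer edge x [ 45.9 -68.9] [ 75.  -61.1]
face xy [575.  -62.8]
side pads [array([170. , 329.4]), array([336.6, 317.3]), array([498.5, 270.6]), array([384.6, 174.7]), array([263.2, 166.3]), array([300.6, 157.6])] [301.2 157.3] [263.7 166. ]
```

Checks pass: the pads reproject into the side view within 1 px, and the face lies at local y of about -75 against 74 given. Sorter yaw is -0.282, origin about (538, 27), push face about (575, -63). I'll close the fingers, align the yaw and go above the pad.

>>> carry_out(gripper=1, plan=[{"tx":-10,"ty":33,"tz":-20,"rz":-0.141},{"tx":-10,"ty":33,"tz":-20,"rz":-0.141},{"tx":-9,"ty":31,"tz":-20},{"tz":-20},{"tz":-20},{},{}])

```text
invalid input at $.plan[0]: expected keys tx, ty, tz, rx, ry, rz
```

>>> carry_out(gripper=1, plan=[{"tx":-10,"ty":33,"tz":-20,"rx":0,"ry":0,"rz":-0.141},{"tx":-10,"ty":33,"tz":-20,"rx":0,"ry":0,"rz":-0.141},{"tx":-9,"ty":31,"tz":-20,"rx":0,"ry":0,"rz":0},{"tx":0,"ty":0,"tz":-20,"rx":0,"ry":0,"rz":0},{"tx":0,"ty":0,"tz":-20,"rx":0,"ry":0,"rz":0},{"tx":0,"ty":0,"tz":0,"rx":0,"ry":0,"rz":0},{"tx":0,"ty":0,"tz":0,"rx":0,"ry":0,"rz":0}])

```text
time: 0.85
tool_pos: [496.0, 96.9, 126.9]
tcp_rot: [-3.141, 0.0, 1.289]
contact_force: [0.4, 0.6, 0.1]
grip_width: 40.3
finger_force: 0.0
```

Run:
```python
from plant import bot
import cv2
print({k:bot.get_obs()[k] for k in("tool_pos","tcp_rot","grip_width","contact_force")})
im=bot.capture("wrist");cv2.imwrite("pics/w1.png",im[:,:,::-1])
```

```text
{'tool_pos': array([496.04071328,  96.94513825, 126.87125037]), 'tcp_rot': array([-3.14104211e+00,  2.32371042e-04,  1.28865167e+00]), 'grip_width': 40.31029895595133, 'contact_force': array([0.36190358, 0.62729536, 0.12869507])}
```

View pics/w1.png

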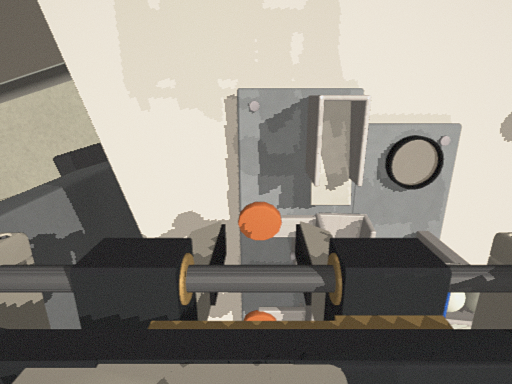

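The sorter is now square in the image and pad_empty sits at (260,220), centred on the fingers' line. I'll let the fingers shut, then press.

>>> carry_out(gripper=1, plan=[{"tx":0,"ty":0,"tz":0,"rx":0,"ry":0,"rz":0},{"tx":0,"ty":0,"tz":0,"rx":0,"ry":0,"rz":0},{"tx":0,"ty":0,"tz":0,"rx":0,"ry":0,"rz":0},{"tx":0,"ty":0,"tz":0,"rx":0,"ry":0,"rz":0},{"tx":0,"ty":0,"tz":0,"rx":0,"ry":0,"rz":0},{"tx":0,"ty":0,"tz":0,"rx":0,"ry":0,"rz":0},{"tx":0,"ty":0,"tz":0,"rx":0,"ry":0,"rz":0},{"tx":0,"ty":0,"tz":-10,"rx":0,"ry":0,"rz":0},{"tx":0,"ty":0,"tz":-10,"rx":0,"ry":0,"rz":0},{"tx":0,"ty":0,"tz":-10,"rx":0,"ry":0,"rz":0}])

```text
time: 1.9
tool_pos: [495.6, 97.0, 95.5]
tcp_rot: [-3.141, 0.0, 1.289]
contact_force: [0.9, 0.0, 0.2]
grip_width: 0.6
finger_force: 0.0
```

>>> carry_out(plan=[{"tx":0,"ty":0,"tz":-5,"rx":0,"ry":0,"rz":0},{"tx":0,"ty":0,"tz":-5,"rx":0,"ry":0,"rz":0},{"tx":0,"ty":0,"tz":-5,"rx":0,"ry":0,"rz":0},{"tx":0,"ty":0,"tz":-4,"rx":0,"ry":0,"rz":0},{"tx":0,"ty":0,"tz":-4,"rx":0,"ry":0,"rz":0},{"tx":0,"ty":0,"tz":-4,"rx":0,"ry":0,"rz":0},{"tx":0,"ty":0,"tz":-4,"rx":0,"ry":0,"rz":0},{"tx":0,"ty":0,"tz":0,"rx":0,"ry":0,"rz":0},{"tx":0,"ty":0,"tz":0,"rx":0,"ry":0,"rz":0},{"tx":0,"ty":0,"tz":0,"rx":0,"ry":0,"rz":0}])

```text
time: 2.9
tool_pos: [496.1, 97.0, 65.9]
tcp_rot: [3.141, -0.0, 1.289]
contact_force: [0.6, 0.3, -0.7]
grip_width: 0.5
finger_force: 0.0
```

>>> carry_out(plan=[{"tx":0,"ty":0,"tz":40,"rx":0,"ry":0,"rz":0},{"tx":0,"ty":0,"tz":44,"rx":0,"ry":0,"rz":0},{"tx":0,"ty":0,"tz":40,"rx":0,"ry":0,"rz":0},{"tx":14,"ty":-38,"tz":0,"rx":0,"ry":0,"rz":0},{"tx":14,"ty":-38,"tz":0,"rx":0,"ry":0,"rz":0},{"tx":14,"ty":-38,"tz":0,"rx":0,"ry":0,"rz":0},{"tx":14,"ty":-38,"tz":0,"rx":0,"ry":0,"rz":0},{"tx":14,"ty":-37,"tz":0,"rx":0,"ry":0,"rz":0},{"tx":0,"ty":0,"tz":0,"rx":0,"ry":0,"rz":0},{"tx":0,"ty":0,"tz":0,"rx":0,"ry":0,"rz":0}])

```text
time: 3.9
tool_pos: [565.8, -92.6, 189.4]
tcp_rot: [-3.141, -0.0, 1.287]
contact_force: [-0.6, 0.1, -0.4]
grip_width: 0.1
finger_force: 0.0
```

```bash
cat > look.py <<'E'
import sys
from plant import bot
from h import *
np.set_printoptions(precision=1,suppress=True)
m=bot.camera_model("wrist");im=bot.capture("wrist")[:,:,::-1].copy();cv2.imwrite(f"pics/{sys.argv[1]}.png",im)
O=np.array([537.9,26.6]);ex=np.array([.96,-.279]);ey=np.array([.279,.96])
print(bot.get_obs()["tool_pos"],(bot.get_obs()["tool_pos"][:2]-O)@np.c_[ex,ey])
for c in blobs(im,(3,120,120),(20,255,255),300):
    u=cv2.fitEllipse(c)[0]; print("orange",u,[(ray(m,*u,z)[:2]-O)@np.c_[ex,ey] for z in (62,87)],cv2.fitEllipse(c)[1])
for c in blobs(im,(105,130,60),(125,255,255),300):
    s=(np.array([ray(m,*a,121)[:2] for a in c])-O)@np.c_[ex,ey]
    k=s[:,1]<s[:,1].min()+6;print("blue",s.min(0),s.max(0),"edge x",s[k].min(0),s[k].max(0))
E
python3 look.py w2
```

```text
[565.6 -91.6 189.6] [  59.6 -105.8]
orange (121.61137390136719, 127.62775421142578) [array([-71.2, -54.3]), array([-59.8, -51.8])] (34.631622314453125, 37.0838623046875)
blue [169.4 -38.7] [218.4   7.5] edge x [178.9 -38.7] [210.6 -32.9]
blue [ 46.8 -74.9] [74.8 16.5] edge x [ 46.8 -74.9] [ 74.8 -69.4]
```

View pics/w2.png

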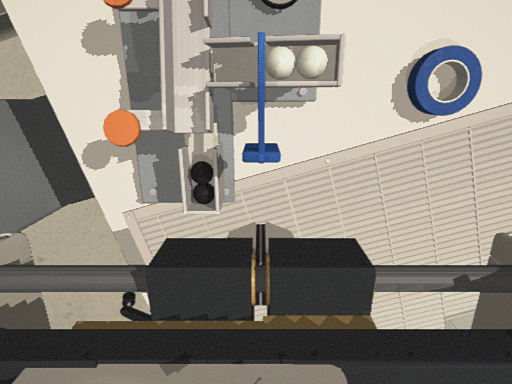

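The black-side pad, now at (122,128), fits x=-60 at z=87, so the gate is fully over. The blue plate's outer edge is at local y -74.9, x 47 to 75, and the fingers are lined up outside it. Lower, then push.

>>> carry_out(plan=[{"tx":0,"ty":0,"tz":-35,"rx":0,"ry":0,"rz":0},{"tx":0,"ty":0,"tz":-35,"rx":0,"ry":0,"rz":0},{"tx":0,"ty":0,"tz":-30,"rx":0,"ry":0,"rz":0},{"tx":0,"ty":0,"tz":0,"rx":0,"ry":0,"rz":0},{"tx":2.8,"ty":9.6,"tz":0,"rx":0,"ry":0,"rz":0},{"tx":2.8,"ty":9.6,"tz":0,"rx":0,"ry":0,"rz":0},{"tx":1.4,"ty":4.8,"tz":0,"rx":0,"ry":0,"rz":0},{"tx":1.4,"ty":4.8,"tz":0,"rx":0,"ry":0,"rz":0},{"tx":1.4,"ty":4.8,"tz":0,"rx":0,"ry":0,"rz":0},{"tx":1.4,"ty":4.8,"tz":0,"rx":0,"ry":0,"rz":0},{"tx":1.4,"ty":4.8,"tz":0,"rx":0,"ry":0,"rz":0}])

```text
time: 5.05
tool_pos: [579.0, -48.6, 90.0]
tcp_rot: [3.141, 0.0, 1.289]
contact_force: [0.5, -3.0, 0.9]
grip_width: 0.3
finger_force: 1.0
```

>>> carry_out(plan=[{"tx":1.4,"ty":4.8,"tz":0,"rx":0,"ry":0,"rz":0},{"tx":1.4,"ty":4.8,"tz":0,"rx":0,"ry":0,"rz":0},{"tx":1.4,"ty":4.8,"tz":0,"rx":0,"ry":0,"rz":0},{"tx":0,"ty":0,"tz":0,"rx":0,"ry":0,"rz":0},{"tx":0,"ty":0,"tz":0,"rx":0,"ry":0,"rz":0}])

```text
time: 5.55
tool_pos: [583.0, -34.5, 89.8]
tcp_rot: [3.141, 0.0, 1.289]
contact_force: [1.2, -3.6, 2.1]
grip_width: 0.5
finger_force: 1.9
```

>>> carry_out(plan=[{"tx":0.6,"ty":1.9,"tz":0,"rx":0,"ry":0,"rz":0},{"tx":0.6,"ty":1.9,"tz":0,"rx":0,"ry":0,"rz":0},{"tx":0,"ty":0,"tz":0,"rx":0,"ry":0,"rz":0},{"tx":0,"ty":0,"tz":0,"rx":0,"ry":0,"rz":0}])

```text
time: 5.95
tool_pos: [583.0, -34.4, 89.9]
tcp_rot: [-3.141, 0.006, 1.288]
contact_force: [-4.6, -17.6, 5.0]
grip_width: 0.7
finger_force: 9.8
```

>>> carry_out(plan=[{"tx":0.3,"ty":1,"tz":0,"rx":0,"ry":0,"rz":0},{"tx":0,"ty":0,"tz":0,"rx":0,"ry":0,"rz":0},{"tx":0,"ty":0,"tz":0,"rx":0,"ry":0,"rz":0}])

```text
time: 6.25
tool_pos: [583.0, -34.3, 89.9]
tcp_rot: [-3.141, 0.007, 1.288]
contact_force: [-7.3, -21.4, 5.2]
grip_width: 0.5
finger_force: 11.8
```

The force rose at a hard stop. I'll back off and look.

>>> carry_out(plan=[{"tx":-2.8,"ty":-9.6,"tz":0,"rx":0,"ry":0,"rz":0},{"tx":-8.4,"ty":-28.8,"tz":0,"rx":0,"ry":0,"rz":0},{"tx":-8.4,"ty":-28.8,"tz":0,"rx":0,"ry":0,"rz":0},{"tx":0,"ty":0,"tz":40,"rx":0,"ry":0,"rz":0},{"tx":0,"ty":0,"tz":40,"rx":0,"ry":0,"rz":0},{"tx":0,"ty":0,"tz":40,"rx":0,"ry":0,"rz":0},{"tx":0,"ty":0,"tz":0,"rx":0,"ry":0,"rz":0},{"tx":0,"ty":0,"tz":0,"rx":0,"ry":0,"rz":0}])

```text
time: 7.05
tool_pos: [564.8, -96.2, 210.1]
tcp_rot: [3.141, -0.001, 1.289]
contact_force: [0.2, 0.1, -0.2]
grip_width: 0.5
finger_force: 0.0
```

```bash
python3 look.py w3
python3 - <<'E'
from plant import bot
import cv2
s=bot.capture("side")[140:240,220:350,::-1];cv2.imwrite("pics/s3c.png",cv2.resize(s,None,fx=6,fy=6,interpolation=cv2.INTER_CUBIC))
E
```

```text
[564.1 -96.2 208.9] [  59.4 -110.5]
orange (130.68557739257812, 120.85430145263672) [array([-70.3, -53.7]), array([-59.8, -51.7])] (32.33464050292969, 34.46095657348633)
blue [174.1 -40.2] [222.4   7. ] edge x [183.  -40.2] [213.6 -34.8]
blue [ 46.5 -33.4] [75.2 37.6] edge x [ 46.5 -33.4] [ 75.2 -28. ]
```

View pics/w3.png

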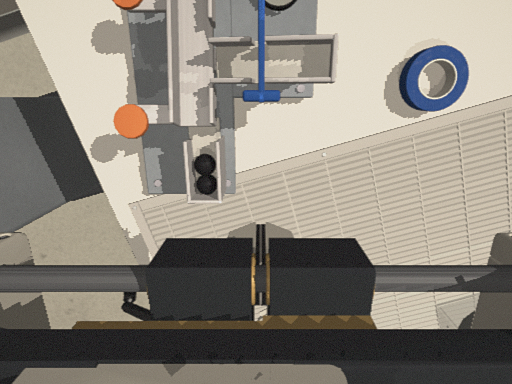

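View pics/s3c.png

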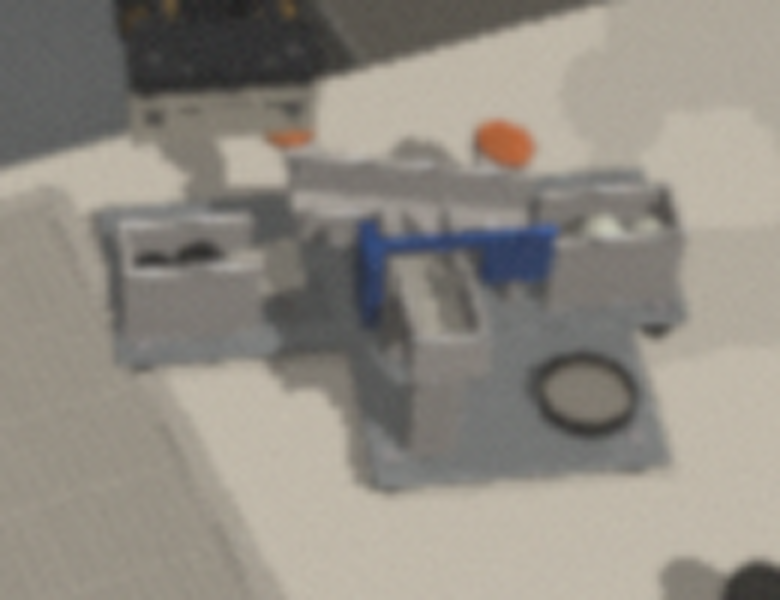

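The slide face moved from -74.9 to -33.4 mm, about 41.5 mm, up to its stop. The lane is empty, and both white balls lie in the +y chute (side crop, about (605,225) and (650,222)). The black balls and the filter are unmoved, and the gate is over.

```bash
python3 -c "
from plant import bot
print(bot.close_job())"
```

```text
the job is handed in; nothing more can be done
None
```

I pressed the gate fully over, then pushed the release slide in to its stop; both white balls rolled into the empty chute, the black balls stayed in theirs, and the job is handed in (no verdict was returned).

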